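# Index the carousel bin and tip the firebrick chip into the blue compartment

## Robot

A 6-joint arm with a two-finger parallel gripper is mounted at the origin on a cart in front of the work surface, level with it; the furniture and walls round the work are solid. World frame = base frame: x ahead of the robot, y to its left, z up, the work surface at z = 0. Lengths are in m, angles in rad, forces in N, time in s.
With the tool pointing down it reaches from about 0.35 to 0.975 m from the base axis. Payload 7.1 kg.
Tool frame: the origin (TCP) lies midway between the tips of the shut fingers; the grasp point (between the pads) lies 19 mm behind it; z points along the fingers, y is the line along which they close (so a half turn about z gives the same grasp; the last joint's range is limited). The gripper opens to 88 mm and grips with 3 to 60 N. Pads are 20 mm wide; open, the fingers measure 115 mm over their backs; the gripper's body (75 mm by 178 mm) begins 61 mm behind the grasp point.
Start: joints at [1.169, 0.423, 1.63, -0, 1.089, -0.019], TCP at [0.233, 0.58, 0.223] pointing down, gripper open.
Joint ranges: [-3, 3], [-0.9, 2.11], [0.09, 2.58], [-1.31, 4.45], [0.11, 2.69], [-2.54, 2.54]. Speed limits (rad/s): [2.39, 2.39, 3.01, 3.14, 3.14, 3.14].

## Interface

Orientations are given as a unit quaternion [w, x, y, z].
In Python, from station import move_pose, movel, movej, command_gripper, wait, inverse_kinematics, read_camera, camera_info, MotionError, job_done, get_time, get_joint_pos, get_qvel, get_effort, get_tcp_pos, get_ee_rot, get_ft_force, get_ft_torque, get_grip_width, get_finger_force gives the robot as it stands. Calls block until the motion is done:
- move_pose(position, orientation): joint-space move of the TCP to a pose.
- movel(position, frame=None, v=0.15, until_force=None): straight line of the TCP; frame=None keeps the orientation; v is the mean speed in m/s. With until_force (N) it stops when the force on the tool has changed by that much, and returns True; else False.
- movej(angles): joint-space move.
- command_gripper(opening): opening from 0.0 (shut) to 1.0 (fully open); the grip force is fixed at half the most; returns when the fingers have stopped.
- wait(seconds).
- inverse_kinematics(position, orientation): joint angles nearest the present ones, or None.
- read_camera(name): name is "scene" or "top" or "wrist"; returns the picture (384x512x3 uint8, red, green, blue); there is no depth.
- camera_info(name): a dict with "intrinsics" (3x3 intrinsics, pixels), "T" (4x4, takes a point from camera to world coordinates); the wrist camera has in their place "tool_from_camera" (4x4, takes a point from camera to tool coordinates, whose origin is the TCP and whose axes are the flange's). Camera axes: x right, y up, looking along -z (the intrinsics and any distortion apply to the point x, -y, -z); pixel columns grow to the right and rows downward; lengths in m; the calibration is good to about 2 mm. The wrist camera is an equidistant fisheye: a pixel r from the principal point sees the ray r / f radians off the axis. A picture is of the moment at which its call begins: read the wrist's pose just before it. camera_info takes no time and is no camera call.
A pose or a line that the arm cannot do raises MotionError and nothing moves.
- job_done(): hands the job in; it is judged then, once.
Readings, each from a call of its own:
- get_time(): time.
- get_joint_pos(): joint angles.
- get_qvel(): joint speeds.
- get_effort(): joint torques, N m.
- get_tcp_pos(): TCP position.
- get_ee_rot(): TCP orientation.
- get_ft_force(): force on the tool from outside, world axes, zero at the start.
- get_ft_torque(): the same for the moment, N m.
- get_grip_width(): opening from 0.0 (shut) to 1.0 (fully open).
- get_finger_force(): force on a finger pad.
Only numpy, scipy, OpenCV 4.12 (cv2) and the standard library are available. Lean on these libraries where they do the work, as an engineer would, in place of code of your own. Each camera call takes 0.05 s, during which the arm holds its last target. There are 200 camera calls.

## Task

Turn the carousel bin by its black grip bar until the blue compartment is centred under the chute, then press the red paddle down to tip the pan so that the orange firebrick chip slides down the chute into the blue compartment. Do not touch the chip itself, and leave the blue compartment under the chute.

Things in the scene. Friction and masses are not known exactly. Their poses are not given: they have to be found in the camera images.
- carousel: White round bin, 260 mm across, turning freely with light friction about a vertical axis; stays where left. Origin on the axis, 17 mm above the bench, z up. Its x and y axes run along two dividers; the blue-floored compartment is the quarter between +x and +y (then yellow, red, green anticlockwise from above). Rim 44 mm above the origin. Blue must turn 30 to 80 degrees clockwise seen from above.
- grip_bar (a point): Centre of the black grip bar on the carousel's axis, turning with it: 60 mm long, 14 mm wide, 36 mm tall (18 mm above and below this point, which is 147 mm above the bench), lying level along the line from the axis to blue_bin, a blue dot at the blue end. The post below it is 22 mm thick. The chute's near end is 44 mm from the axis and 124 mm above the bench, lower than the bar.
- blue_bin (a point): Middle of the floor of the blue compartment, 75 mm from the carousel's axis, 24 mm above the bench; turns with the carousel.
- chute_mouth (a point): Middle of the chute's lower opening (60 x 60 mm), fixed, 68 mm above the bench and 75 mm horizontally from the carousel's axis. The blue compartment is in place when blue_bin is straight below this point.
- tip_pad (a point): Centre of the top of the red paddle (32 x 32 mm), 183 mm above the bench at rest, on a 66 mm lever. Seen from the carousel's axis towards the chute: 106 mm ahead and 125 mm to the left. Its axle is 60 mm farther ahead. Pressed straight down 57 to 63 mm (about 3 N; stop at about 63 mm) it tips the pan 50 to 55 degrees, the pan's far end rising to 240 mm; it springs back when released.
- chip: Orange-brown firebrick chip, 24 x 29 x 15 mm, 20 g, lying at the start in the aluminium tipping pan at the top of the chute. Origin at the centre of its underside.
There are look-alikes about, which are no part of the job. What is shaped like the chip but purple is not meant.

How it is judged:
By the outcome, as a careful person would: the job done as asked, in the order asked, and still so for the second after the job is handed in, with the robot touching nothing.
It also fails if it takes over 43 s, if anything falls off the work surface, if the arm or the gripper's body presses on something with over 40 N, if the wrist force passes 120 N, or if a joint passes its speed limit or range.

## Working session

There is one attempt and no reset: what is moved stays moved. The work goes in short steps, each a Python script; the robot and the scene stay as the last script left them, time stands still between calls to the robot, and variables do not carry over. Pictures are saved under pics/ and viewed, at most 10 in all, crops included, and the job is handed in when it is done.

```bash
mkdir -p pics; ls; python3 - <<'E'
from station import *
import cv2, numpy as np
ims=[]
for n in ("scene","top"):
    im=read_camera(n)[:,:,::-1]; cv2.imwrite(f"pics/{n}0.png",im)
    c=camera_info(n); print(n,{k:(np.round(v,4).tolist() if not isinstance(v,str) else v) for k,v in c.items()})
print(get_time())
E
```

```text
pics
scene {'intrinsics': [[407.4815, 0.0, 251.5191], [0.0, 407.4815, 191.8877], [0.0, 0.0, 1.0]], 'T': [[-0.5391, 0.5865, -0.6045, 0.0911], [-0.8421, -0.3881, 0.3745, 0.2109], [-0.015, 0.7109, 0.7031, 0.7756], [0.0, 0.0, 0.0, 1.0]]}
top {'intrinsics': [[389.4971, 0.0, 245.3283], [0.0, 389.4971, 195.9518], [0.0, 0.0, 1.0]], 'T': [[-0.0069, 0.9825, -0.1862, 0.4724], [-0.9999, -0.0085, -0.0082, -0.1171], [-0.0096, 0.1861, 0.9825, 0.9692], [0.0, 0.0, 0.0, 1.0]]}
0.1
```

View pics/scene0.png

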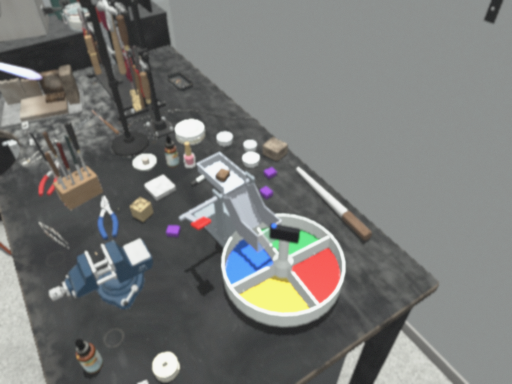

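View pics/top0.png

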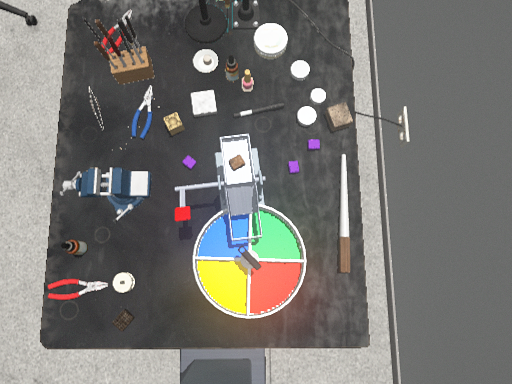

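The scene view shows the carousel at (283,268), the black bar at (284,233), the red paddle at (201,223) and the chip in the pan at (223,174). In the top view these are at (249,261), (250,259), (182,214) and (237,161).

Look-alikes in the top view:
- Purple chips at (189,161), (293,167) and (314,144): wrong colour.
- Brown block at (340,117) and gold cube at (174,123): neither is in the pan.
- Red pliers handles at (115,40) and (70,290), and the red compartment: not the paddle.

I choose the orange-brown chip in the pan, and the red square on the lever as the paddle.

```bash
cat > h.py <<'E'
import numpy as np, cv2
from station import *
def ray(n,u,v):
    c=camera_info(n);K=np.array(c["intrinsics"]);T=np.array(c["T"])
    d=T[:3,:3]@np.array([(u-K[0,2])/K[0,0],-(v-K[1,2])/K[1,1],-1.])
    return T[:3,3],d
def onz(n,u,v,z):
    o,d=ray(n,u,v); return o+d*(z-o[2])/d[2]
def proj(n,p):
    c=camera_info(n);K=np.array(c["intrinsics"]);T=np.linalg.inv(np.array(c["T"]))
    q=T[:3,:3]@np.array(p)+T[:3,3]; return K[0,0]*q[0]/-q[2]+K[0,2], -K[1,1]*q[1]/-q[2]+K[1,2]
def blobs(im,lo,hi,mn=20):
    hsv=cv2.cvtColor(im,cv2.COLOR_BGR2HSV);m=cv2.inRange(hsv,lo,hi)
    n,l,s,c=cv2.connectedComponentsWithStats(m)
    return m,[(c[i].round(1).tolist(),int(s[i,4])) for i in range(1,n) if s[i,4]>=mn]
E
python3 - <<'E'
from h import *
im=cv2.imread("pics/top0.png"); sc=cv2.imread("pics/scene0.png")
# floor colours: centroid of union in rectified z=0.024 ; hull of colour union
hsv=cv2.cvtColor(im,cv2.COLOR_BGR2HSV)
for nm,lo,hi in (("red",(0,180,120),(8,255,255)),("yel",(22,150,120),(34,255,255)),("grn",(50,120,60),(75,255,255)),("blue",(100,150,80),(125,255,255))):
    print(nm,"top",blobs(im,lo,hi)[1],"scene",blobs(sc,lo,hi)[1])
# circle centre by rim: white pixels outer contour near carousel, bottom half
pts=[]
g=im.min(axis=2)
c0=np.array([249,262.])
for a in np.radians(np.arange(-20,201,4)):
    d=np.array([np.cos(a),np.sin(a)])
    for r in np.arange(75,40,-.25):
        p=c0+r*d
        if g[int(round(p[1])),int(round(p[0]))]>130: pts.append(onz("top",p[0],p[1],.061)[:2]);break
P=np.array(pts)
from scipy.optimize import least_squares
f=least_squares(lambda q:np.hypot(P[:,0]-q[0],P[:,1]-q[1])-q[2],[.4,-.1,.13],loss="soft_l1",f_scale=.002)
print("circle",f.x,len(P))
big=np.hstack([cv2.resize(im[125:325,165:315],(450,600),interpolation=2),cv2.resize(sc[145:331,175:283],(348,600),interpolation=2)])
cv2.imwrite("pics/crop.png",big)
E
```

```text
red top [([177.7, 212.4], 53), ([72.6, 296.4], 20)] scene []
yel top [([225.0, 282.9], 1909)] scene [([279.6, 279.9], 31)]
grn top [([274.7, 231.6], 890), ([255.2, 224.0], 114)] scene [([301.4, 240.9], 265), ([275.8, 243.5], 26)]
blue top [([134.5, 122.8], 89), ([146.6, 125.2], 99), ([214.5, 234.8], 610), ([239.6, 225.1], 312), ([238.6, 242.8], 20)] scene [([273.2, 226.0], 20), ([245.3, 261.0], 1044)]
circle [ 0.49740129 -0.1168693   0.13143406] 56
```

View pics/crop.png

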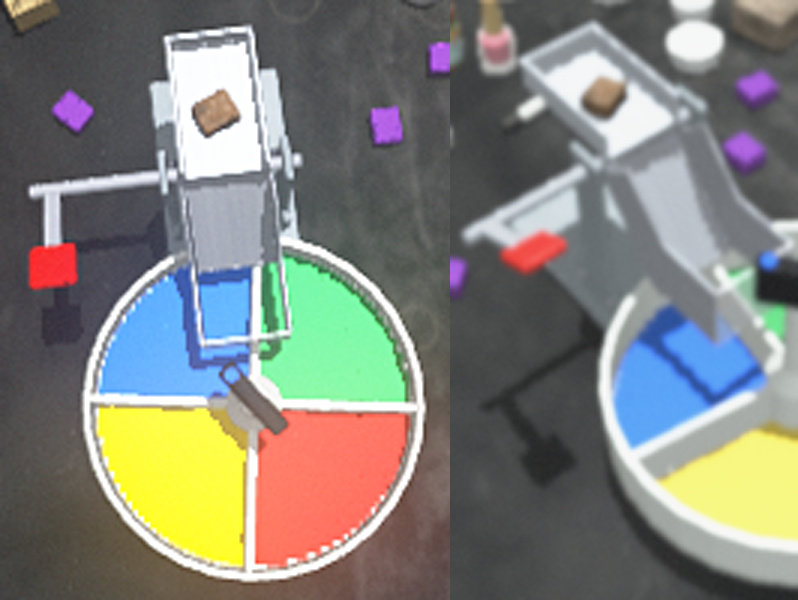

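```bash
cat >> h.py <<'E'
def quat(yaw):  # tool down, tool y axis along world angle yaw (mod pi)
    from scipy.spatial.transform import Rotation as R
    best=None
    for a in (yaw,yaw+np.pi):
        y=np.array([np.cos(a),np.sin(a),0]);z=np.array([0,0,-1.]);x=np.cross(y,z)
        yield R.from_matrix(np.c_[x,y,z]).as_quat()[[3,0,1,2]]
def bestq(p,yaw):
    o=[(abs(j[5]),q) for q in quat(yaw) if (j:=inverse_kinematics(p,q)) is not None]
    return min(o,key=lambda t:t[0])[1]
E
python3 - <<'E'
from h import *
A=np.array([.4974,-.1169])
f=lambda x,y:(165+x/3,125+y/3)
im=cv2.imread("pics/top0.png");sc=cv2.imread("pics/scene0.png")
e1=onz("top",*f(230,372),.165)[:2];e2=onz("top",*f(280,425),.165)[:2]
print("bar",e1,e2,(e1+e2)/2,np.linalg.norm(e1-e2),np.degrees(np.arctan2(*(e1-e2)[::-1])))
for n,i,box in (("top",im,(165,200,195,230)),("scene",sc,(185,210,215,235))):
    h=cv2.cvtColor(i,cv2.COLOR_BGR2HSV);m=(((h[...,0]<8)|(h[...,0]>172))&(h[...,1]>150)&(h[...,2]>100)).astype(np.uint8)
    a=np.zeros_like(m);x0,y0,x1,y1=box;a[y0:y1,x0:x1]=m[y0:y1,x0:x1];M=cv2.moments(a,True)
    u,v=M['m10']/M['m00'],M['m01']/M['m00'];p=onz(n,u,v,.183);d=p[:2]-A
    print(n,u,v,p,np.linalg.norm(d),"should",np.hypot(106,125),"chute dir",np.degrees(np.arctan2(d[1],d[0])-np.arctan2(125,106)))
# lower opening top edges of chute near end (~.124)
l=onz("top",*f(200,345),.124)[:2];r=onz("top",*f(290,335),.124)[:2];d=(l+r)/2-A
print("chute end",l,r,np.linalg.norm(d),np.degrees(np.arctan2(d[1],d[0])),"normal",np.degrees(np.arctan2(*(l-r)[::-1]))-90)
# divider directions on rim z=.061
for c in ((92,400),(420,408),(250,570)):
    p=onz("top",*f(*c),.061)[:2]-A;print("div",np.degrees(np.arctan2(p[1],p[0])))
E
```

```text
bar [ 0.51427168 -0.10212014] [ 0.47842033 -0.13579431] [ 0.49634601 -0.11895722] 0.049186070339174014 43.206377073028946
top 182.29032258064515 213.4147465437788 [0.58626962 0.01834925 0.183     ] 0.16183377295953258 should 163.8932579455299 chute dir 6.989815605113605
scene 200.39837398373984 223.08943089430895 [0.58300187 0.02339615 0.183     ] 0.16434928968727805 should 163.8932579455299 chute dir 8.90843943963942
chute end [ 0.5358812 -0.0798222] [ 0.54258056 -0.14479836] 0.04208192078671539 6.261495404874981 normal 5.886671833872967
div 89.20409378876506
div -92.73070677339629
div 178.8492617019652
```

```bash
python3 - <<'E'
from h import *
A=[.497,-.1172]; r=np.radians
q=bestq([*A,.26],r(133.5))
move_pose([*A,.26],q)
command_gripper(.6)
movel([*A,.135],v=.1,until_force=15)
print(get_tcp_pos(),get_ft_force(),get_time())
command_gripper(0.0)
print(get_grip_width(),get_finger_force(),get_ft_force())
j=np.array(get_joint_pos())
o=[]
for qq in quat(r(97)):
    k=inverse_kinematics([*A,.135],qq)
    if k is not None: o.append((np.abs(np.array(k)-j).max(),k))
k=min(o,key=lambda t:t[0]);print(j.round(3),np.round(k[1],3))
for s in (.25,.5,.75,1): movej((j+s*(np.array(k[1])-j)).tolist())
print(get_ft_force(),get_ft_torque(),get_time())
command_gripper(.6)
movel([*A,.30],v=.15)
# clear the view, heading above the paddle
P=[.587,.020]
q=bestq([*P,.30],r(7)); move_pose([.45,.2,.30],q)
print(get_time(),get_joint_pos())
t=read_camera("top")[:,:,::-1]; s=read_camera("scene")[:,:,::-1]
cv2.imwrite("pics/top1.png",t);cv2.imwrite("pics/c1.png",np.hstack([cv2.resize(t[125:325,165:315],(450,600),interpolation=2),cv2.resize(s[145:331,175:283],(348,600),interpolation=2)]))
E
```

```text
[ 0.49747555 -0.11730917  0.13555296] [ 0.86983929 -0.28108525  0.40746082] 4.85
0.15528579278226226 29.992554187774658 [-1.27122505  2.22857858  2.51566602]
[-0.255  0.385  1.944  0.     0.814  0.557] [-0.255  0.385  1.943 -0.     0.813  1.194]
[-3.41062572  7.65160769  5.61112476] [ 1.07756137  0.57189355 -0.07353266] 6.6333
9.8667 [ 3.93078443e-01  1.36061157e-01  1.83639813e+00 -3.18320412e-04
  1.16957371e+00  2.72745939e-01]
```

View pics/c1.png

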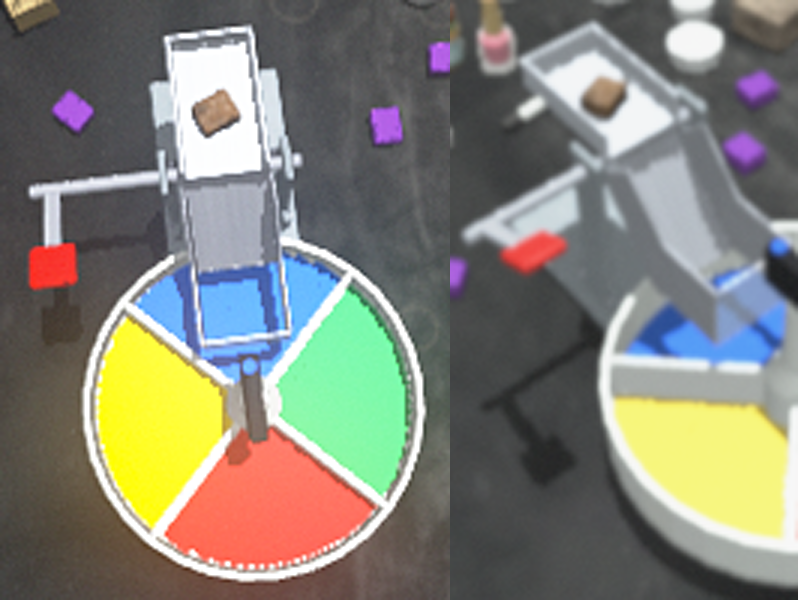

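The blue compartment is now centred under the chute: its dividers, at crop (130,308) and (350,280), straddle the chute evenly. The bar's blue dot points at the chute and the chip is still in the pan at (216,110). Next I press the paddle at crop (53,266).

```bash
python3 - <<'E'
from h import *
P=[.587,.020]
q=bestq([*P,.25],np.radians(7))
command_gripper(0.0)
move_pose([*P,.25],q)
print(get_tcp_pos(),get_ft_force())
c=movel([*P,.165],v=.05,until_force=1.5); print(c,get_tcp_pos(),get_ft_force())
z0=get_tcp_pos()[2]
c=movel([*P,.123],v=.06,until_force=20); print(c,get_tcp_pos(),get_ft_force())
wait(1.5)
print(get_tcp_pos(),get_ft_force(),get_time())
t=read_camera("top")[:,:,::-1]; s=read_camera("scene")[:,:,::-1]
cv2.imwrite("pics/c2.png",np.hstack([cv2.resize(t[125:325,165:315],(450,600),interpolation=2),cv2.resize(s[145:331,175:283],(348,600),interpolation=2)]))
E
```

```text
[0.58659742 0.02070394 0.25014233] [-1.11555276 -0.18365716  0.26719655]
True [0.58632697 0.01998848 0.1797062 ] [1.06517862 0.12663601 0.09898818]
False [0.58704013 0.020023   0.1236614 ] [-4.014205   -0.29271989  9.35356895]
[0.58703446 0.0200072  0.12368255] [-2.71395183  0.25277571  9.33217581] 15.6583
```

View pics/c2.png

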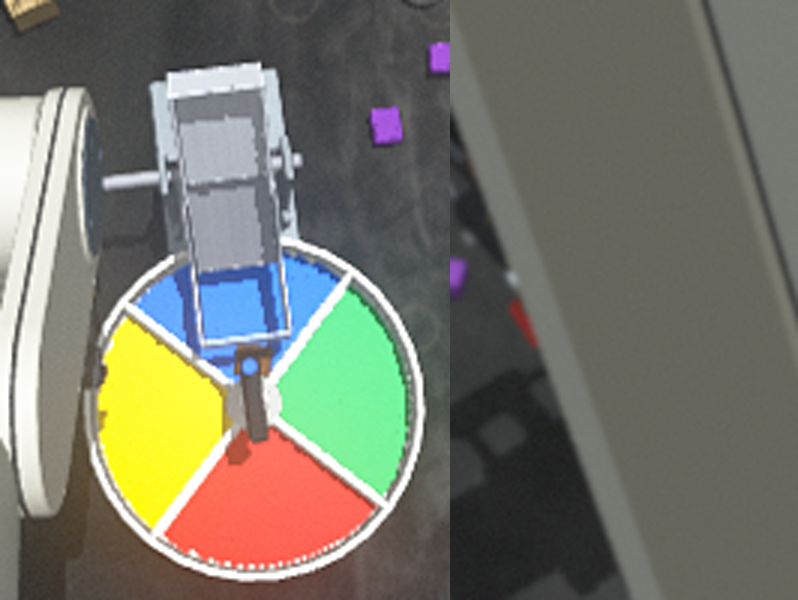

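The pan is tipped and empty. The chip shows brown at crop (255,355), in the inner corner of the blue compartment beside the post. I'll release the paddle gently and check.

```bash
python3 - <<'E'
from h import *
P=[.587,.020]
movel([*P,.25],v=.06)
q=bestq([.4,.3,.3],np.radians(7)); move_pose([.4,.3,.3],q); wait(.5)
print(get_time())
t=read_camera("top")[:,:,::-1]; s=read_camera("scene")[:,:,::-1]
cv2.imwrite("pics/c3.png",np.hstack([cv2.resize(t[125:325,165:315],(450,600),interpolation=2),cv2.resize(s[190:330,200:282],(348,600),interpolation=2)]))
E
```

```text
19.8083
```

View pics/c3.png

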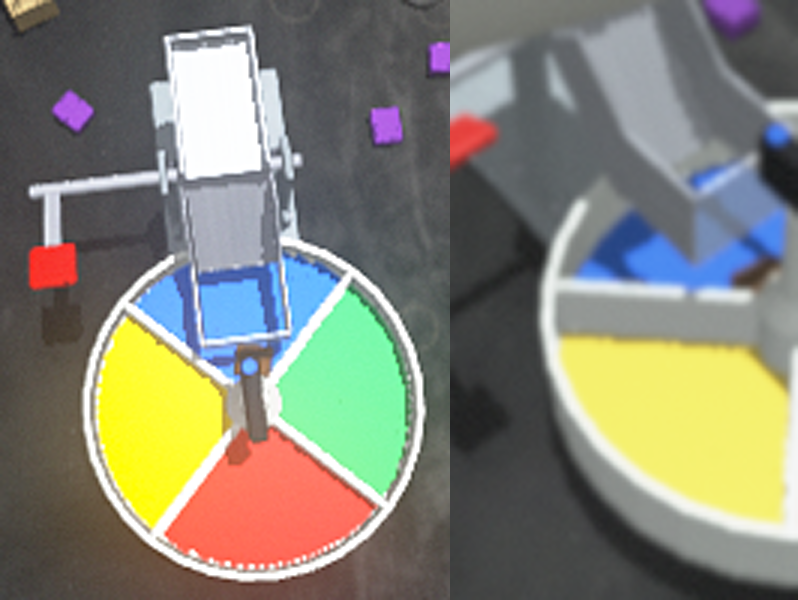

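The chip lies on the blue floor near the post, at crop (255,357) from above and (755,275) in the scene view. The pan is back level and empty, and the blue compartment is still under the chute.

```bash
python3 -c "
from station import *
print(job_done())"
```

```text
the job is handed in; nothing more can be done
None
```

The job is handed in: I turned the blue compartment under the chute, then tipped the pan, and the last pictures (at 19.8 s) show the chip on the blue floor with blue still under the chute.

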